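# Load the indexing slide, shift it one hole and hold the pin home

## Robot

A 6-joint arm with a two-finger parallel gripper is mounted at the origin on the work surface; the furniture and walls round the work are solid. World frame = base frame: x ahead of the robot, y to its left, z up, the work surface at z = 0. Lengths are in mm, angles in rad, forces in N, time in s.
With the tool pointing down it reaches from about 250 to 775 mm from the base axis. Payload 4 kg.
Tool frame: the origin (TCP) lies between the finger pads; the fingertips stand 19 mm ahead of it and the grasp point (between the pads) is the TCP; z points along the fingers, y is the line along which they close (so a half turn about z gives the same grasp; the last joint's range is limited). The gripper opens to 94 mm and grips with 3 to 60 N. Pads are 16 mm wide; open, the fingers measure 119 mm over their backs; the gripper's body (75 mm by 177 mm) begins 78 mm behind the grasp point.
Start: joints at [1.043, 0.087, 1.371, -0, 1.684, -0.103], TCP at [226.687, 501.13, 224.506] pointing down, gripper open.
Joint ranges: [-3.1, 3.1], [-0.76, 2.03], [0.27, 2.55], [-1.08, 4.22], [0.17, 2.65], [-2.57, 2.57]. Speed limits (rad/s): [2.79, 2.79, 3.14, 3.14, 3.14, 3.14].

## Interface

Orientations are given as a rotation vector (axis times angle).
In Python, from workcell import bot, read_camera, look_for, trace gives the robot as it stands.
- The arm moves only by the shell command python3 -m jog 'ROWS' [FORCE]. ROWS is JSON, a list of rows, each a list of 3 entries, a list of its own where there are three numbers: the opening, from 0 (shut) to 1 (fully open), then the shift along the tool's x, y, z as a fraction of full scale, then the turn about the tool's z as a fraction of full scale. In form: [[hand, [x, y, z], roll], ...]. A call has 1 to 12 rows; each row shifts and turns the commanded pose from where the row before left it, along the tool's axes as they then stand; what a row does not reach is not made up. Full scale, the value 1, is 0.03 m for a shift and 45 degrees for a turn. A row lasts 1/10 s, in which the tool goes at most 50 mm and 8.59 degrees, less where a joint would pass 70% of its speed; a pose out of reach is approached as far as the arm can. A call with a number of a shift or a turn outside -1 to 1 is refused whole. A call with a gripper value outside its range is refused whole. The fingers move at their own pace and stop on an object; FORCE is the grip in N (left out, the last holds). Time passes only in rows, so rows that do not move let the fingers close. It gives the time, the measured TCP pose, the force, the opening and the grip force at its end, in the units of the state.
- bot.get_obs(): the state, without advancing time (a new reading comes with each control period).
- read_camera(name): name is "side" or "top"; returns a dict with "image" (420x560x3 uint8, red, green, blue), "mtx" (3x3 intrinsics, pixels), "D" ([k1, k2, p1, p2, k3] as OpenCV has them; the pictures are not rectified), "T" (4x4, takes a point from camera to world coordinates). Camera axes: x right, y up, looking along -z (the intrinsics and any distortion apply to the point x, -y, -z); pixel columns grow to the right and rows downward; lengths in mm; the calibration is good to about 2 mm. A picture is of the moment at which its call begins. There is no depth.
- bot.finish_job(): hands the job in; it is judged then, once.
Trained networks look in the newest picture that a camera, given by its name, has taken for a name from the list of things; names that differ only in an ending like _2 or _b are one class to them, and where a whole thing is asked for, a point or a joint stands for the part that bears it (a point fixed in the world has none). Each returns a list of dicts, best first, with "p" (0 to 1); they miss things now and then, are a little off and sometimes report something else, mostly with a low value. They report only what shows in the picture. A call takes as long as a camera call. They do not tell look-alikes from the thing itself.
- look_for(camera, name): "rect" ([centre column, centre row, width, height] in pixels, round what is visible of it).
- trace(camera, name): "region" (420x560 bool, what is visible of it) and "rect" ([centre column, centre row, width, height] in pixels, round what is visible of it).
The state is a dict: "time_s": time; "qpos": joint angles; "joint_velocities": joint speeds; "joint_efforts": joint torques, N m; "tcp_pos": TCP position; "orientation": TCP orientation; "wrist_force": force on the tool from outside, world axes, zero at the start; "torque": the same for the moment, N m; "finger_gap": finger opening in mm; "grasp_force": force on a finger pad.
Only numpy, scipy, OpenCV 4.12 (cv2) and the standard library are available. Lean on these libraries where they do the work, as an engineer would, in place of code of your own. Each camera call takes 0.05 s, during which the arm holds its last target. There are 200 camera calls.

## Task

Take the tall tube out of the tube rack and stand it fully home in the empty socket of the indexing slide. Then pull up the slide's lock plunger by its knob, slide the carriage along to the next hole of its rail, let the pin drop fully home there, and finish still gripping the knob, holding the pin engaged. Leave the short tubes in the rack and do not disturb the other things on the table.

Things in the scene. Friction and masses are not known exactly. Their poses are not given: they have to be found in the camera images.
- tall_tube: The tall steel tube, 20 mm diameter, 90 mm long, about 0.07 kg, standing in one of the three rack holes, 60 mm of it above the rack. Origin: centre of its lower end; z runs up along the tube. Its yaw is of no importance.
- short_tube_a: A short steel tube, 20 mm diameter, 65 mm long, in another rack hole; stays there. Origin: centre of its lower end.
- short_tube_b: The other short steel tube, same as the first; stays in the rack.
- tube_rack: Fixed plain aluminium block, 170 x 50 x 36 mm (x, y, z), with three upright holes in a row along its x, 55 mm apart, the middle one at its centre; holes 22 mm wide, 30 mm deep. Origin: centre of its underside.
- index_base: The indexing slide's fixed base: dark steel plate 70 x 300 x 14 mm (x, y, z) with a steel rail on it (top at z = 26 mm) that has three 12 mm lock holes in a row along its y, 40 mm apart, at y = +20, -20 and -60 mm. Origin: centre of its underside. The carriage starts locked in the hole at y = +20 mm and slides towards the base's own -y. The carriage's top is a flat plate at z = 44 mm, 56 mm wide.
- carriage (a joint): Travel of the aluminium carriage along the rail (m): 0 at the start (pin in the first hole), 0.040 with the pin in the next hole, 0.080 in the last; the stop is at 0.085. Grows as the carriage moves along the base's -y. A soft spring pulls it back to 0 with 2 to 2.5 N, so keep hold of it while the pin is out of a hole; with the pin in a hole it has about 1 mm of play either way.
- plunger (a joint): Lift of the lock plunger (m): 0 with the pin fully home in a hole, 0.017 fully pulled up. The pin clears the rail above 0.013. A spring pulls it down with 4 N at the bottom and 6.6 N at the top; let go between holes, its round tip rests on the rail (about 0.0125) and the carriage may stay or slide back; the pin drops in only within about 2 mm of a hole's centre.
- knob: The plunger's upright round knob on the carriage: 26 mm diameter, dark knurled steel, its grip part 64 to 88 mm above the table with the pin home. It rises with the plunger and travels with the carriage; it does not turn. Its origin is on its axis, at table height with the pin home. Below it is a 24 mm wide plunger body on the carriage top (z = 44 to 58 mm).
- knob_grip (a point): Point on the knob's axis at mid height of the knob, 76 mm above the table with the pin home. Axes as the base's. The knob stands 85 mm from the socket, on the base's -y side of it.
- socket (a point): Centre of the socket's floor on the carriage, 48 mm above the table. The socket is an upright 22 mm hole, 24 mm deep, in a 46 x 46 mm steel block on the carriage, mouth at 72 mm above the table.
- next_hole (a point): Centre of the mouth of the next (middle) lock hole in the rail; the knob's axis stands over it when the carriage is at 0.040.
- tape: Tape measure, 73 x 41 x 64 mm tall, on the table near the robot, a bystander.
- magnet: Arrow-shaped weld magnet, 90 x 65 mm and 16 mm high, lying on the table near the robot, a bystander.
- nipple_a: Small threaded pipe nipple, 21 mm thick and 55 mm long, lying between the rack and the slide, a bystander.
- cup_a: Gas cup, 43 mm tall, standing at the back of the table towards the rack, a bystander.
- cup_b: Gas cup, 43 mm tall, standing at the back of the table to the right, a bystander.
Not all that is in view belongs to the job. What is shaped like the tall_tube but orange is not meant.

How it is judged (in metres and radians):
On the way, in this order (a step that is already met when the one before it is completed fails the run):
1. the tall tube stands fully home in the socket, let go, the carriage still at its first hole (z of tall_tube in the frame of socket below 0.005 m and horizontal distance between tall_tube and socket below 0.005 m and angle between tall_tube's own z axis and vertical below 0.12 rad and contact force between the fingers and tall_tube below 0.2 N and value of joint carriage below 0.006 m), for 0.2 s.
2. the plunger is pulled up, the carriage still at its first hole (value of joint plunger above 0.01 m and value of joint carriage below 0.008 m).
At the end, for the whole second after the job is handed in: The carriage stands at the next hole (40 mm, within 3.5 mm), the plunger is down within 3 mm, the fingers still hold the knob (contact above 2 N), and the tall tube stands free in the socket: lower end within 5 mm of the floor and of the axis, upright within 0.12 rad (value of joint carriage between 0.0365 and 0.0435 m and value of joint plunger below 0.003 m and contact force between the fingers and knob above 2 N and z of tall_tube in the frame of socket below 0.005 m and horizontal distance between tall_tube and socket below 0.005 m and angle between tall_tube's own z axis and vertical below 0.12 rad and contact force between the arm and tall_tube below 0.2 N); the arm keeps its last pose, push and grip.
It fails at once if a short tube is lifted from or knocked out of the rack (distance of any of short_tube_a, short_tube_b from where it was at the start of the episode above 0.015 m).
It fails at once if a bystander is disturbed (distance of any of tape, magnet, nipple_a, cup_a, cup_b from where it was at the start of the episode above 0.03 m).
It also fails if it takes over 43 s, if anything falls off the work surface, if the arm or the gripper's body presses on something with over 40 N, if the wrist force passes 120 N, or if a joint passes its speed limit or range.

## Working session

There is one attempt and no reset: what is moved stays moved. The work goes in short steps, Python scripts to look and compute and a shell command to move; the robot and the scene stay as the last step left them, time stands still between calls to the robot, and variables do not carry over. Pictures are saved under pics/ and viewed, at most 10 in all, crops included, and the job is handed in when it is done.

```bash
mkdir -p pics; cat > h.py <<'E'
import numpy as np, cv2
from workcell import bot, read_camera, look_for, trace
def ray(c,uv):
    p=cv2.undistortPoints(np.array([[uv]],float),np.array(c['mtx'],float),np.array(c['D'],float))[0,0]
    T=np.array(c['T']);d=T[:3,:3]@np.array([p[0],-p[1],-1.]);return T[:3,3],d/np.linalg.norm(d)
def tri(c1,a,c2,b):
    o1,d1=ray(c1,a);o2,d2=ray(c2,b)
    s=np.linalg.lstsq(np.c_[d1,-d2],o2-o1,rcond=None)[0];p,q=o1+s[0]*d1,o2+s[1]*d2
    return (p+q)/2,np.linalg.norm(p-q)
def atz(c,uv,z):
    o,d=ray(c,uv);return o+d*(z-o[2])/d[2]
def proj(c,P):
    T=np.array(c['T']);p=T[:3,:3].T@(np.array(P,float)-T[:3,3]);p=p*[1,-1,-1]
    return cv2.projectPoints(p[None],np.zeros(3),np.zeros(3),np.array(c['mtx'],float),np.array(c['D'],float))[0][0,0]
E
python3 - <<'E'
from h import *
np.set_printoptions(precision=1,suppress=True)
for n in('side','top'):
    c=read_camera(n);cv2.imwrite(f'pics/{n}0.png',cv2.resize(c['image'][...,::-1],(784,588)))
    print(n,np.array(c['T'])[:3],np.array(c['mtx'])[0])
    for t in 'tall_tube short_tube_a tube_rack index_base knob socket carriage nipple_a tape magnet cup_a'.split():
        print(t,[(np.array(r['rect']),round(r['p'],2)) for r in look_for(n,t)[:4]])
o=bot.get_obs();print(o['tcp_pos'],o['orientation'],o['finger_gap'],o['wrist_force'])
E
```

```text
side [[  -1.     0.1   -0.2  256.7]
 [  -0.2   -0.4    0.9 1209.4]
 [  -0.     0.9    0.4  579.5]] [473.9   0.  280.9]
tall_tube [(array([267.4, 253.4,   9.1,  28.1]), 0.8), (array([248.6, 280. ,   9.6,  44.7]), 0.79)]
short_tube_a [(array([290.6, 260.8,  12.5,  17.3]), 0.68), (array([244.8, 251.3,   5.2,  17. ]), 0.58), (array([284.1, 201.8,  11.7,  16.6]), 0.35)]
tube_rack [(array([270. , 271.2,  76.7,  34.2]), 0.62)]
index_base [(array([285.5, 218.1,  37.8,  58. ]), 0.95)]
knob [(array([300.5, 255.8,   7.8,  18.3]), 0.57), (array([286.5, 198.4,  10.3,  16.1]), 0.42)]
socket [(array([280.5, 217.8,  31.8,  46.6]), 0.82)]
carriage [(array([281.9, 213.6,  29.2,  38.7]), 0.94)]
nipple_a []
tape [(array([321.8, 238.6,  31.8,  27.9]), 0.8)]
magnet [(array([326. , 220.6,  36.3,   9.5]), 0.86)]
cup_a [(array([268.4, 182. ,   2. ,  10. ]), 0.47), (array([268.1, 271. ,  75.3,  39. ]), 0.3)]
top [[  -0.     1.    -0.1  317.7]
 [  -1.    -0.     0.   115.4]
 [   0.     0.1    1.  1284.5]] [513.1   0.  276.6]
tall_tube [(array([183.2, 205.1,  14.7,  10.9]), 0.67)]
short_tube_a [(array([178.2, 226.2,   7.5,  16.5]), 0.45)]
tube_rack [(array([225.6, 162.9,   6. ,   8.2]), 0.71)]
index_base [(array([301.9, 198.2, 119.2,  33.7]), 0.62)]
knob [(array([275. , 202.3,  56. ,  27.3]), 0.54)]
socket [(array([274.8, 197.7,  54.1,  22.4]), 0.8), (array([219.4, 227.4,  19.4,   6.1]), 0.63)]
carriage [(array([274. , 202.2,  54.8,  27.2]), 0.65), (array([398. , 158.3,  13.3,  16.2]), 0.21)]
nipple_a [(array([218.3, 228.2,  20.5,   6.8]), 0.6)]
tape [(array([245.9, 248.9,  19.6,  29.6]), 0.66)]
magnet [(array([303.6, 246.5,  30.9,  34.7]), 0.87), (array([216.7, 226.1,  24.6,   6.8]), 0.57)]
cup_a [(array([396.4, 157.1,  12.1,   7.5]), 0.45)]
[226.7 501.1 224.5] [0.7 3.1 0. ] 94.43645407496524 [-0.1  0.2  0.6]
```

```bash
python3 - <<'E'
from h import *
for n,(x0,x1,y0,y1) in {'side':(210,350,160,310),'top':(150,350,140,275)}.items():
    c=read_camera(n);k=4
    cv2.imwrite(f'pics/{n}c.png',cv2.resize(c['image'][y0:y1,x0:x1,::-1],None,fx=k,fy=k,interpolation=cv2.INTER_CUBIC))
E
```

```text
(no output)
```

View pics/sidec.png

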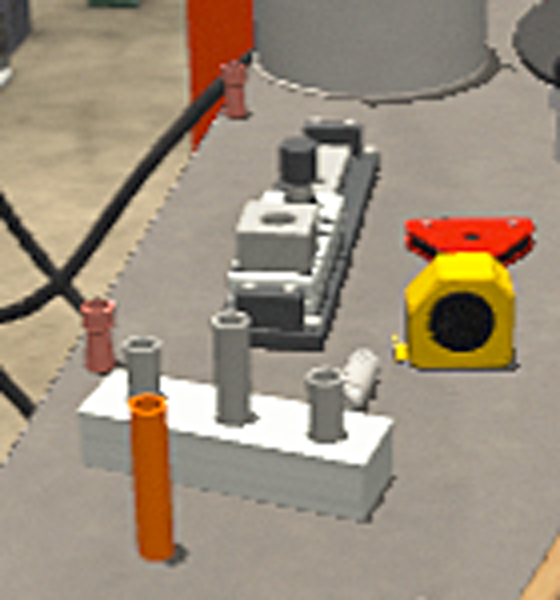

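View pics/topc.png

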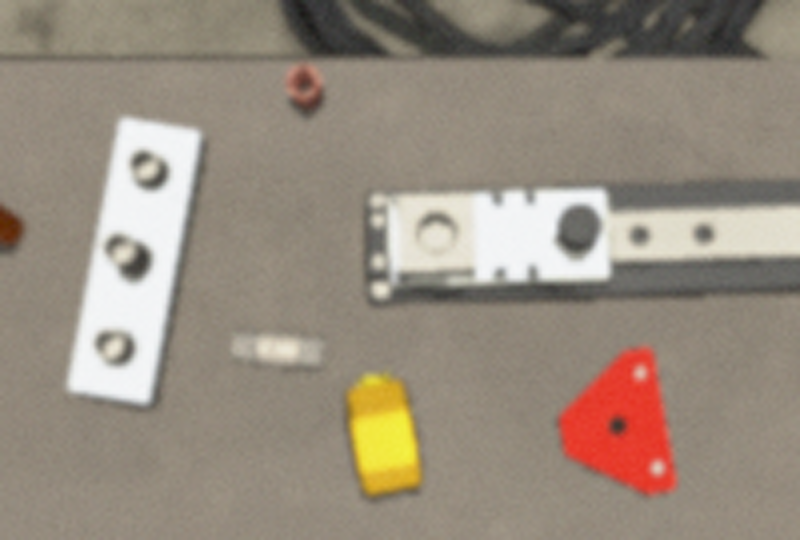

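Side crop: the tall steel tube stands in the middle rack hole (top at crop 230,320 → px 267,240). The short tubes are at (245,246) and (291,254), and the orange look-alike is in front at (247,280). The top crop shows the socket mouth at px (259.5,198.5), the knob at (294.5,196.5) and the rail holes at (309.5,198.5) and (325.5,198). The candidates for the tall tube are grey (267,253) and orange (247,280). The grey tube in the rack is the right one, and this crop is the close check.

```bash
python3 - <<'E'
from h import *
from scipy.spatial.transform import Rotation as R
np.set_printoptions(precision=1,suppress=True)
s=read_camera('side');t=read_camera('top')
S=lambda x,y:((x+.5)/4-.5+210,(y+.5)/4-.5+160)
T=lambda x,y:((x+.5)/4-.5+150,(y+.5)/4-.5+140)
print('tube top',tri(s,S(230,320),t,T(122,248)))
print('short a',tri(s,S(142,343),t,T(149,169)),'short b',tri(s,S(325,376),t,T(114,347)))
print('socket',tri(s,S(280,217),t,T(437,233)),atz(t,T(437,233),72))
print('knob top',tri(s,S(298,147),t,T(579,225)),atz(t,T(579,225),88))
for p in((639,235),(704,233)):print('hole',atz(t,T(*p),26))
for nm,P in dict(rackcorners=[(122,118),(203,131),(153,405),(67,391)]).items():
    q=np.array([atz(t,T(*p),36) for p in P]);print(nm,q,q.mean(0))
for nm,cam,ths in(('knob','side',1),('knob','top',1),('tall_tube','top',1),('tall_tube','side',1),('socket','top',1)):
    for r in trace(cam,nm)[:3]:print(cam,nm,np.array(r['rect']),r['region'].sum(),round(r['p'],2))
print(R.from_rotvec(bot.get_obs()['orientation']).as_matrix())
E
```

```text
tube top (array([474.5, 317.7,  96.2]), np.float64(1.0361777004458272))
short a (array([526.9, 306.9,  71.2]), np.float64(4.006949553702763)) short b (array([419.6, 325.9,  70.8]), np.float64(2.9919525189623877))
socket (array([485.1, 134. ,  73.9]), np.float64(0.48960092955310275)) [485.6 134.   72. ]
knob top (array([488.6,  50.2,  87.4]), np.float64(1.1407386248589557)) [488.   50.1  88. ]
hole [490.4   9.6  26. ]
hole [491.6 -30.9  26. ]
rackcorners [[563.  329.4  36. ]
 [554.6 279.1  36. ]
 [385.6 307.4  36. ]
 [394.2 360.   36. ]] [474.4 319.   36. ]
side knob [286.1 198.9   7.7  15.5] 99 0.43
top knob [295.1 197.7  15.1  18.2] 135 0.39
top tall_tube [183.2 202.9  14.5  10.8] 101 0.61
side tall_tube [267.6 253.2  11.5  30.9] 254 0.71
side tall_tube [249.4 279.8  10.8  41.2] 300 0.59
side tall_tube [286.2 221.9  37.3  55.8] 1484 0.54
top socket [274.7 199.6  57.4  21.5] 1306 0.78
top socket [217.8 226.6  19.7  10.7] 171 0.42
[[-0.9  0.4  0. ]
 [ 0.4  0.9  0. ]
 [-0.   0.  -1. ]]
```

```bash
cat >> h.py <<'E'
from scipy.spatial.transform import Rotation as R
def go(P):
    o=bot.get_obs();M=R.from_rotvec(o['orientation']).as_matrix()
    print('t',round(o['time_s'],2),'tcp',np.round(o['tcp_pos'],1),'yaw of y',np.round(np.degrees(np.arctan2(M[1,1],M[0,1])),2),'tilt',np.round(M[:,2],3),'gap',round(o['finger_gap'],1),'F',np.round(o['wrist_force'],1),round(o['grasp_force'],1))
    print('total tool shift/30mm',np.round(M.T@(np.array(P)-o['tcp_pos'])/30,3))
E
python3 -c "
from h import *
go([474.3,317.7,160])"
```

```text
t 1.65 tcp [226.7 501.1 224.5] yaw of y 65.66 tilt [ 0.  0. -1.] gap 94.1 F [ 0.5 -0.1  0.4] 0.0
total tool shift/30mm [-10.04   -2.169   2.151]
```

```bash
python3 -m jog '[[0.65,[0,0,0],-0.18],[0.65,[0,0,0],-0.18],[0.65,[0,0,0],-0.18],[0.65,[-0.9,-0.67,0.1],0],[0.65,[-0.9,-0.67,0.1],0],[0.65,[-0.9,-0.67,0.1],0],[0.65,[-0.9,-0.67,0.2],0],[0.65,[-0.9,-0.67,0.2],0],[0.65,[-0.9,-0.67,0.2],0],[0.65,[-0.9,-0.67,0.2],0],[0.65,[-0.9,-0.67,0.2],0],[0.65,[-0.9,-0.67,0.2],0]]' 25; python3 -m jog '[[0.65,[0,0,0],0],[0.65,[0,0,0],0]]'; python3 -c "
from h import *
go([474.3,317.7,82])"
```

```text
time_s: 2.85
tcp_pos: [470.6, 319.2, 179.4]
orientation: [0.001, 3.141, 0.001]
wrist_force: [-0.3, 0.1, 0.3]
finger_gap: 60.9
grasp_force: 0.0
time_s: 3.05
tcp_pos: [469.7, 319.7, 179.2]
orientation: [-0.004, -3.14, -0.0]
wrist_force: [-0.5, 0.5, 0.5]
finger_gap: 60.8
grasp_force: 0.0
t 3.05 tcp [469.7 319.7 179.2] yaw of y 89.87 tilt [-0.001  0.    -1.   ] gap 60.8 F [-0.5  0.5  0.5] 0.0
total tool shift/30mm [-0.158 -0.068  3.239]
```

```bash
python3 -m jog '[[0.65,[-0.16,-0.07,0.7],0],[0.65,[0,0,0.8],0],[0.65,[0,0,0.8],0],[0.65,[0,0,0.6],0],[0.65,[0,0,0.34],0],[0.65,[0,0,0],0]]'; python3 -c "
from h import *
s=read_camera('side');cv2.imwrite('pics/s1.png',cv2.resize(s['image'][160:310,190:350,::-1],None,fx=4,fy=4,interpolation=2))
go([474.3,317.7,82])"
```

```text
time_s: 3.65
tcp_pos: [472.8, 318.3, 81.0]
orientation: [0.001, -3.139, 0.002]
wrist_force: [-0.5, 0.8, -0.7]
finger_gap: 61.2
grasp_force: 0.0
t 3.7 tcp [473.7 318.6  82.4] yaw of y 90.03 tilt [-0.  0. -1.] gap 61.0 F [-0.5 -0.1  0.2] 0.0
total tool shift/30mm [-0.02  -0.029  0.012]
```

View pics/s1.png

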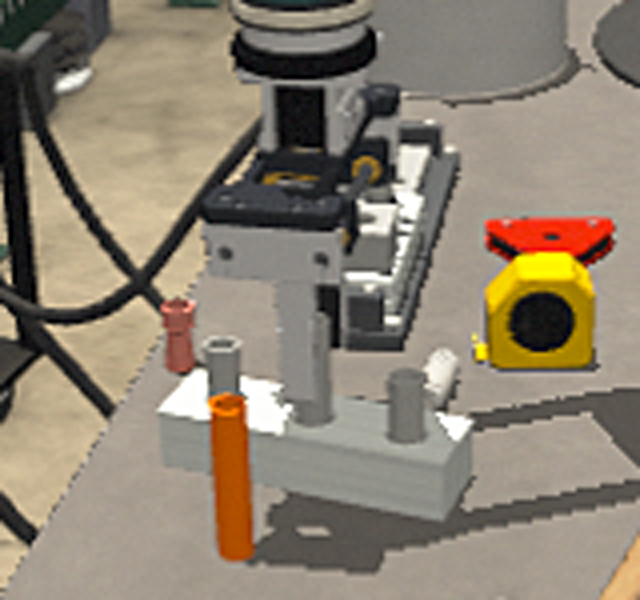

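The crop shows the finger at crop x≈300 in front of the tall tube (base at 315,418). With the parallax of the nearer finger, that matches it being centred on the tube. Closing the gripper next.

```bash
python3 -m jog '[[0.1,[0,0,0],0],[0.1,[0,0,0],0],[0.1,[0,0,0],0],[0.1,[0,0,0],0],[0.1,[0,0,0],0],[0.1,[0,0,0],0]]' 25;  python3 -c "
from h import *
go([474.3,317.7,82])"
```

```text
time_s: 4.3
tcp_pos: [474.4, 318.0, 82.5]
orientation: [0.001, 3.141, 0.0]
wrist_force: [0.4, 0.2, 0.2]
finger_gap: 19.5
grasp_force: 25.0
t 4.3 tcp [474.4 318.   82.5] yaw of y 89.96 tilt [ 0.  0. -1.] gap 19.5 F [0.4 0.2 0.2] 25.0
total tool shift/30mm [ 0.005 -0.01   0.016]
```

```bash
python3 -m jog '[[0.1,[0,0,-0.4],0],[0.1,[0,0,-0.7],0],[0.1,[0,0,-0.8],0],[0.1,[0,0,-0.8],0],[0.1,[0,-0.5,-0.3],0],[0.1,[-0.06,-0.95,0],0],[0.1,[-0.06,-0.95,0],0],[0.1,[-0.06,-0.95,0],0],[0.1,[-0.06,-0.95,0],0],[0.1,[-0.06,-0.95,0],0],[0.1,[-0.06,-0.65,0],0],[0.1,[0,-0.2,0],0]]';  python3 -m jog '[[0.1,[0,0,0],0],[0.1,[0,0,0],0]]'; python3 - <<'E'
from h import *
s=read_camera('side');t=read_camera('top')
for n,c in(('side',s),('top',t)):
    for k in('tall_tube','socket'):
        for r in look_for(n,k)[:3]: print(n,k,np.round(r['rect'],1),round(r['p'],2))
for c in(s,t):print(proj(c,[485.3,134,72]),proj(c,[485,134,96]))
a=cv2.resize(s['image'][130:270,220:340,::-1],None,fx=4,fy=4,interpolation=2)
b=cv2.resize(t['image'][150:250,220:300,::-1],None,fx=4,fy=4,interpolation=2)
b=cv2.copyMakeBorder(b,0,160,0,0,0)
cv2.imwrite('pics/s2.png',np.hstack([a,b]))
go([485.3,134,135])
E
```

```text
time_s: 5.5
tcp_pos: [484.6, 132.4, 172.0]
orientation: [-0.006, -3.141, 0.001]
wrist_force: [-0.4, -0.5, -1.6]
finger_gap: 19.5
grasp_force: 25.0
time_s: 5.7
tcp_pos: [484.8, 135.3, 172.2]
orientation: [-0.001, -3.141, -0.001]
wrist_force: [0.5, -0.7, -0.6]
finger_gap: 19.3
grasp_force: 25.0
side tall_tube [249.5 279.4  11.8  44.8] 0.89
side tall_tube [277.6 192.4   8.1  36.3] 0.56
side socket [280.9 216.6  32.2  43.5] 0.73
top socket [274.1 205.3  54.3  11.2] 0.91
[279.47569552 214.5272043 ] [279.40344368 205.93607828]
[258.88561785 198.01272593] [258.72666421 196.73436392]
t 6.0 tcp [484.9 135.6 172.2] yaw of y 90.03 tilt [-0.  0. -1.] gap 19.5 F [-0.4  0.3  0. ] 25.0
total tool shift/30mm [-0.012 -0.054  1.24 ]
```

View pics/s2.png

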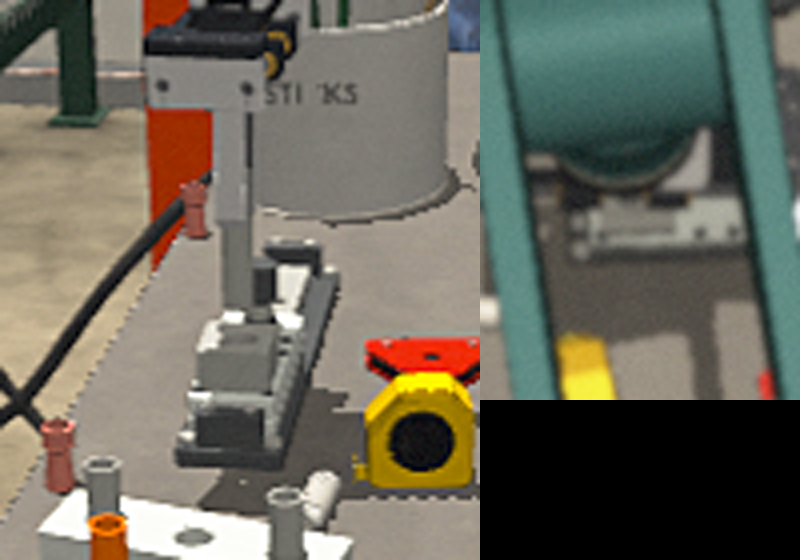

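The side view shows the tube's lower end at crop (238,318), in line with the socket mouth at (239,338), so x is right. y needs about −1.6 mm. The rack's middle hole is empty and the short tubes are undisturbed.

```bash
python3 -m jog '[[0.1,[0,-0.05,0.2],0],[0.1,[0,0,0.3],0],[0.1,[0,0,0.2],0],[0.1,[0,0,0.15],0],[0.1,[0,0,0.1],0],[0.1,[0,0,0.1],0],[0.1,[0,0,0],0],[0.1,[0,0,0],0]]'; python3 -c "
from h import *
go([485.3,134,124.5])"
```

```text
time_s: 6.8
tcp_pos: [487.2, 133.4, 145.3]
orientation: [0.001, 3.134, 0.001]
wrist_force: [-1.4, -1.4, 13.8]
finger_gap: 19.4
grasp_force: 25.0
t 6.8 tcp [487.2 133.4 145.3] yaw of y 89.95 tilt [ 0.008  0.    -1.   ] gap 19.4 F [-1.4 -1.4 13.8] 25.0
total tool shift/30mm [0.07  0.019 0.694]
```

```bash
python3 -m jog '[[0.1,[0,0,-0.2],0],[0.1,[0,0,-0.2],0],[0.1,[0,0,0],0],[0.1,[0,0,0],0]]'; python3 - <<'E'
from h import *
go([485.3,134,124.5])
s=read_camera('side')
g=s['image'].astype(float).mean(2)
cv2.imwrite('pics/s3.png',cv2.resize(s['image'][180:245,245:320,::-1],None,fx=8,fy=8,interpolation=2))
o=bot.get_obs()['tcp_pos'];print(proj(s,[o[0],o[1],o[2]-76.5]),proj(s,[485.3,134,72]))
E
```

```text
time_s: 7.2
tcp_pos: [484.8, 133.5, 152.2]
orientation: [-0.001, -3.141, -0.0]
wrist_force: [-0.3, -0.5, -0.9]
finger_gap: 19.3
grasp_force: 25.0
t 7.2 tcp [484.8 133.5 152.2] yaw of y 89.96 tilt [-0.001  0.    -1.   ] gap 19.3 F [-0.3 -0.5 -0.9] 25.0
total tool shift/30mm [-0.019  0.018  0.924]
[279.74583418 213.20256759] [279.47569552 214.5272043 ]
```

View pics/s3.png

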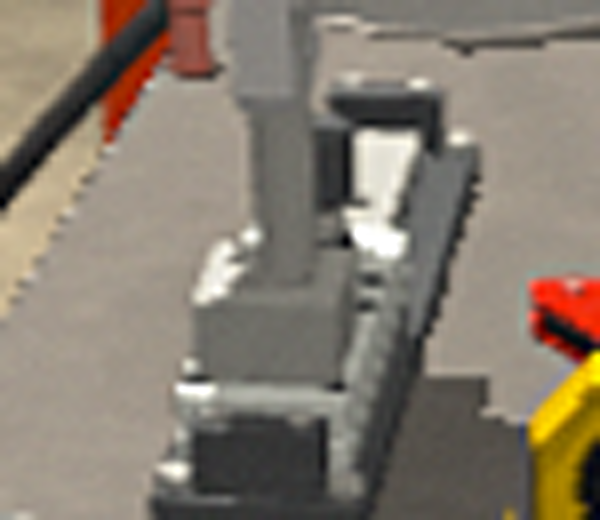

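Tube bottom is at crop (282,285), about 0.5 px right of the socket centre (a little −x). I'll refine the socket's place from the saved clean pictures.

```bash
python3 - <<'E'
from h import *
a=cv2.imread('pics/topc.png').astype(float).mean(2)
b=cv2.imread('pics/sidec.png').astype(float).mean(2)
np.set_printoptions(linewidth=220,suppress=True,precision=0)
print('top rows 225-245, cols 380..490 step 3');print(a[222:248:1,376:490:3].mean(0))
print('rows off hole');print(a[200:210,376:490:3].mean(0))
print('cols 427-447 rows 180..290 step 3');print(a[180:300:3,430:445].mean(1))
print('cols off hole');print(a[180:300:3,462:470].mean(1))
print('side rows 213-221 cols 230..330');print(b[214:222,230:330:3].mean(0))
print('side cols 272-286, rows 190-240');print(b[190:240:2,274:286].mean(1))
E
python3 - <<'E'
import cv2
a=cv2.imread('pics/topc.png')[180:305,370:620];b=cv2.imread('pics/sidec.png')[130:290,220:330]
a=cv2.resize(a,None,fx=2,fy=2);b=cv2.resize(b,None,fx=2.4,fy=2.4);h=max(a.shape[0],b.shape[0])
import numpy as np
cv2.imwrite('pics/z.png',np.hstack([cv2.copyMakeBorder(i,0,h-i.shape[0],0,0,0) for i in(a,b)]))
E
```

```text
top rows 225-245, cols 380..490 step 3
[123. 125. 128. 147. 193. 230. 239. 237. 232. 227. 224. 223. 218. 204. 189. 191. 196. 202. 209. 213. 215. 213. 209. 206. 199. 189. 187. 199. 214. 222. 223. 225. 230. 236. 241. 243. 244. 244.]
rows off hole
[182. 180. 173. 174. 193. 206. 204. 206. 212. 218. 222. 223. 224. 225. 225. 224. 222. 221. 220. 220. 219. 219. 220. 222. 223. 224. 225. 225. 224. 224. 226. 227. 232. 238. 242. 244. 245. 242.]
cols 427-447 rows 180..290 step 3
[137. 133. 130. 133. 155. 191. 218. 223. 225. 216. 193. 159. 124. 121. 152. 187. 212. 223. 224. 224. 225. 222. 215. 206. 203. 210. 220. 223. 221. 204. 173. 140. 131. 133. 128. 110.  87.  70.  66.  70.]
cols off hole
[136. 131. 130. 140. 167. 199. 219. 224. 225. 226. 226. 224. 223. 222. 222. 222. 222. 222. 223. 224. 225. 224. 222. 223. 224. 223. 221. 221. 214. 188. 157. 144. 164. 184. 175. 141. 101.  80.  82.  83.]
side rows 213-221 cols 230..330
[152. 150. 137. 163. 215. 230. 234. 233. 231. 225. 190. 140. 108. 109. 109. 108. 107. 106.  98.  97. 111. 135. 187. 225. 231. 231. 244. 215. 161. 148. 161. 160. 151. 182.]
side cols 272-286, rows 190-240
[136. 198. 235. 227. 220. 223. 230. 233. 236. 241. 222. 181. 136. 115.  99.  83. 102. 152. 210. 246. 243. 196. 141. 117. 104.]
```

View pics/z.png

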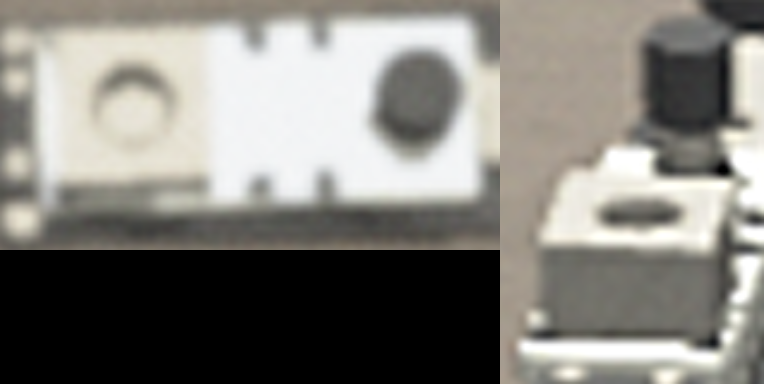

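The refined hole centre in the saved views is top crop (435.7,232.3) and side crop (277.7,218). So the tube should go about +2 mm in x and +1.2 mm in y.

```bash
python3 -m jog '[[0.1,[-0.065,0.04,0],0],[0.1,[0,0,0.1],0],[0.1,[0,0,0.1],0],[0.1,[0,0,0.1],0],[0.1,[0,0,0.1],0],[0.1,[0,0,0],0]]'; python3 - <<'E'
from h import *
go([486.7,134.7,124.5])
S=lambda x,y:((x+.5)/4-.5+210,(y+.5)/4-.5+160)
T=lambda x,y:((x+.5)/4-.5+150,(y+.5)/4-.5+140)
s=read_camera('side');t=read_camera('top')
print(tri(s,S(277.7,218),t,T(435.7,232.3)))
a=cv2.imread('pics/s3.png').astype(float).mean(2)
np.set_printoptions(linewidth=220,suppress=True,precision=0);print(a[180:210,230:340:4].mean(0));print(a[240:260,230:340:4].mean(0))
E
```

```text
time_s: 7.85
tcp_pos: [488.9, 134.6, 145.2]
orientation: [0.001, 3.135, 0.0]
wrist_force: [-3.0, -2.9, 13.7]
finger_gap: 19.7
grasp_force: 25.0
t 7.85 tcp [488.9 134.6 145.2] yaw of y 89.95 tilt [ 0.007  0.    -1.   ] gap 19.7 F [-3.  -2.9 13.7] 25.0
total tool shift/30mm [0.078 0.004 0.688]
(array([486.03636755, 134.80280736,  73.41815461]), np.float64(0.35701498065518217))
[151. 152. 156. 160. 151. 134. 115. 103.  97. 100. 103. 105. 108. 108. 110. 112. 111. 109. 110. 111.  99.  81.  63.  54.  48.  49.  50.  53.]
[198. 161. 137. 135. 139. 148. 138. 117. 102.  98.  98. 103. 107. 109. 110. 109. 110. 110. 109. 106. 100.  95.  93.  96. 100. 103. 102.  96.]
```

```bash
python3 -m jog '[[0.1,[0.03,-0.03,-0.07],0],[0.1,[0.03,0,0],0],[0.1,[0,0,0],0]]';python3 -m jog '[[0.1,[0,-0.03,0],0],[0.1,[0,0,0],0]]';python3 -m jog '[[0.1,[0.03,0,0],0],[0.1,[0,0,0],0]]'; python3 -c "
from h import *
go([486.0,134.8,124.5])"
```

```text
time_s: 8.25
tcp_pos: [487.7, 134.0, 145.5]
orientation: [0.001, 3.134, 0.002]
wrist_force: [2.6, 0.6, 7.1]
finger_gap: 19.4
grasp_force: 25.0
time_s: 8.45
tcp_pos: [487.7, 133.8, 145.5]
orientation: [0.001, 3.134, 0.004]
wrist_force: [2.7, 1.7, 7.4]
finger_gap: 19.5
grasp_force: 25.0
time_s: 8.65
tcp_pos: [487.3, 133.8, 145.5]
orientation: [0.001, 3.132, 0.004]
wrist_force: [2.8, 0.4, 7.0]
finger_gap: 19.3
grasp_force: 25.0
t 8.65 tcp [487.3 133.8 145.5] yaw of y 89.96 tilt [ 0.009  0.003 -1.   ] gap 19.3 F [2.8 0.4 7. ] 25.0
total tool shift/30mm [0.051 0.032 0.701]
```

```bash
python3 -m jog '[[0.1,[-0.07,0.06,-0.3],0],[0.1,[0,0,0],0],[0.1,[0,0,0],0]]'; python3 - <<'E'
from h import *
np.set_printoptions(linewidth=220,suppress=True,precision=0)
go([486.2,134.7,124.5])
S=lambda x,y:((x+.5)/4-.5+210,(y+.5)/4-.5+160)
s=read_camera('side');print('block front edge mid',atz(s,S(273.8,233),72))
o=bot.get_obs()['tcp_pos']
for z in(-30,-45,-60,-73.3,-76.5):print(z,proj(s,[o[0],o[1],o[2]+z]))
g=s['image'].astype(float).mean(2)
print(g[192:222,268:292])
cv2.imwrite('pics/s4.png',cv2.resize(s['image'][170:245,250:310,::-1],None,fx=8,fy=8,interpolation=2))
E
```

```text
time_s: 8.95
tcp_pos: [485.7, 134.6, 151.1]
orientation: [-0.001, -3.139, 0.0]
wrist_force: [-0.7, 0.4, -0.3]
finger_gap: 19.9
grasp_force: 25.0
t 8.95 tcp [486. 135. 151.] yaw of y 89.97 tilt [-0. -0. -1.] gap 19.9 F [-1.  0. -0.] 25.0
total tool shift/30mm [-0.  0.  1.]
block front edge mid [485. 154.  72.]
-30 [279. 197.]
-45 [279. 202.]
-60 [279. 208.]
-73.3 [279. 213.]
-76.5 [279. 214.]
[[151. 154. 151. 153. 156. 144. 122. 117. 126. 128. 128. 126. 153. 130.  99. 123. 154. 125.  71.  51.  55.  56.  59.  62.]
 [151. 155. 154. 157. 157. 140. 109. 104. 106. 106. 105. 106. 114. 109. 102. 112. 151. 140.  77.  37.  47.  48.  48.  50.]
 [150. 153. 154. 154. 158. 156. 140. 120. 108. 103. 104. 104. 105. 107. 103. 111. 122. 130. 117.  80.  51.  45.  49.  48.]
 [153. 156. 152. 155. 158. 161. 157. 131. 100. 101. 104. 108. 110. 108. 106. 105. 114. 120. 120. 114.  93.  52.  30.  34.]
 [155. 153. 155. 155. 153. 155. 157. 144. 109.  98. 106. 109. 108. 109. 108.  88.  71.  64.  64. 107.  98. 116. 173. 190.]
 [153. 153. 151. 152. 153. 153. 154. 143. 108.  98. 106. 107. 111. 110. 109.  95.  63.  58
[... 2285 characters left out ...]
18. 115. 116. 121. 114. 117. 124. 122. 119. 121. 122. 126. 110.  86. 113. 157. 168.]
 [136. 191. 222. 169. 138. 124. 117. 122. 126. 123. 125. 125. 127. 125. 124. 123. 122. 125. 130. 100.  80.  93.  97. 108.]
 [137. 123. 121. 105. 100. 104. 105. 108. 107. 108. 110. 113. 114. 115. 111. 109. 113. 118. 116.  99.  85.  69.  49.  77.]
 [142. 113. 102. 104. 107. 104. 106. 105. 107. 111. 109. 107. 106. 106. 105. 104. 108. 107. 107.  88.  81. 112. 151. 165.]
 [143. 120. 106. 107. 105. 104. 107. 105. 107. 108. 108. 104. 108. 106. 103. 108. 110. 109. 106.  93.  80. 108. 156. 155.]
 [142. 118. 105. 105. 107. 106. 108. 108. 109. 111. 108. 105. 105. 105. 108. 110. 107. 108. 107.  92.  81. 124. 158. 138.]]
```

View pics/s4.png

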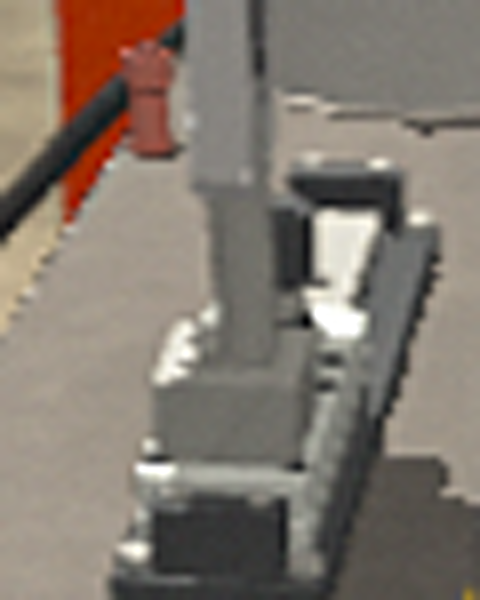

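The tube leans in the grip: its lower end has pivoted toward −x, from 280.05 px at row 203 to 280.9 px at the bottom, while the hole is at 279.05 px. So I need to shift +x by about 4.3 mm and lower gently with a lighter grip, so the socket straightens it.

```bash
python3 -m jog '[[0.1,[-0.14,0,0],0],[0.1,[0,0,0.07],0],[0.1,[0,0,0.07],0],[0.1,[0,0,0.07],0],[0.1,[0,0,0],0]]' 12; python3 -m jog '[[0.1,[0,0,0.07],0],[0.1,[0,0,0.07],0],[0.1,[0,0,0],0]]'; python3 -c "
from h import *
go([486.0,134.8,124.5])"
```

```text
time_s: 9.5
tcp_pos: [490.6, 134.6, 145.9]
orientation: [0.001, 3.142, 0.0]
wrist_force: [-1.1, -0.7, 1.7]
finger_gap: 19.8
grasp_force: 12.0
time_s: 9.8
tcp_pos: [492.3, 134.6, 144.8]
orientation: [0.001, 3.136, 0.0]
wrist_force: [-1.3, -2.1, 11.3]
finger_gap: 19.8
grasp_force: 12.0
t 9.8 tcp [492.3 134.6 144.8] yaw of y 89.95 tilt [ 0.006  0.    -1.   ] gap 19.8 F [-1.3 -2.1 11.3] 12.0
total tool shift/30mm [0.214 0.006 0.674]
```

```bash
python3 - <<'E'
from h import *
np.set_printoptions(linewidth=220,suppress=True,precision=0)
s=read_camera('side');g=s['image'].astype(float).mean(2)
print(g[203:222,266:294])
np.set_printoptions(precision=1)
o=bot.get_obs()['tcp_pos'];print([proj(s,[486,134.8,z]) for z in(72,68,90)])
big=cv2.resize(s['image'][190:235,255:305,::-1],None,fx=12,fy=12,interpolation=2);cv2.imwrite('pics/s5.png',big)
E
```

```text
[[152. 154. 152. 153. 154. 152. 156. 159. 117.  95. 104. 110. 113. 112. 111. 109.  74.  44.  54.  54.  53.  49.  32. 154. 219. 225. 221. 229.]
 [154. 152. 151. 152. 152. 155. 154. 161. 113.  91. 105. 107. 111. 110. 110. 111.  72.  47.  50.  53.  54.  46.  39. 130. 176. 209. 222. 232.]
 [151. 152. 148. 142. 145. 148. 153. 157. 121.  96. 106. 109. 112. 113. 111. 110.  69.  41.  47.  47.  40.  62.  84.  89. 103. 180. 220. 237.]
 [150. 149. 148. 150. 146. 151. 151. 159. 123.  93. 104. 109. 110. 111. 109. 107.  91.  74.  71.  74.  80. 107. 204. 228. 217. 221. 226. 218.]
 [153. 152. 150. 149. 153. 153. 152. 156. 131. 100. 101. 108. 109. 112. 108. 106. 104. 109. 119. 127. 120. 103. 172. 217. 219. 218. 226. 162.]
 [153. 154. 155. 153. 154. 158. 154. 158. 130. 100. 103. 107. 108. 110. 108. 107.  93. 100. 110. 116. 113.  97. 147. 251. 255. 246. 246. 216.]
 [151. 154. 152. 154. 153. 153. 152. 154. 128. 101. 101. 105. 113. 112. 108. 108.  97. 105. 111. 114.  98.  69.  53. 255. 255. 254. 255. 255.]
 [153. 153. 154. 154. 150. 148. 135. 134. 122. 105. 100. 109. 109. 109. 110. 107.  80.  71.  73.  7
[... 987 characters left out ...]
. 120. 122. 125. 130. 103.  80.  94.  96. 110. 145. 128.]
 [147. 146. 139. 111. 105. 106. 109. 108. 107. 106. 108. 105. 111. 111. 113. 111. 111. 109. 114. 118. 116.  94.  85.  71.  50.  76. 115. 125.]
 [146. 147. 142. 115. 105. 107. 105. 103. 106. 104. 109. 106. 109. 106. 110. 106. 104. 108. 107. 110. 106.  92.  85. 112. 148. 163. 132. 129.]
 [148. 149. 146. 117. 107. 108. 103. 107. 109. 106. 109. 110. 106. 110. 110. 106. 104. 106. 107. 105. 106.  94.  79. 109. 157. 154. 128. 117.]
 [149. 148. 141. 117. 105. 108. 105. 109. 109. 109. 110. 109. 107. 108. 106. 107. 107. 110. 107. 106. 105.  95.  74. 129. 157. 137. 122. 108.]]
[array([279.1, 214.6]), array([279.2, 216.1]), array([279. , 208.2])]
```

View pics/s5.png

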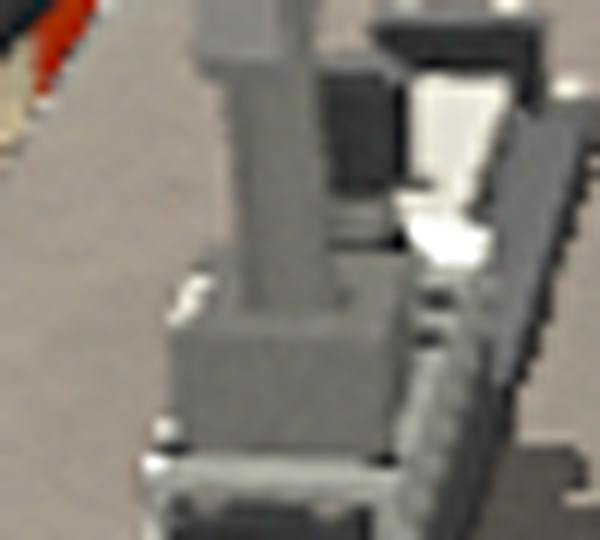

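The crop shows a dark hole crescent just right of the tube at px (283.7,214.5), so the tube is about 1 mm too far +x. I'll reduce the load and search in small steps.

```bash
python3 -m jog '[[0.1,[0.03,0,-0.1],0],[0.1,[0,0,0],0]]'; python3 -m jog '[[0.1,[0.03,0,0],0],[0.1,[0,0,0],0]]';python3 -m jog '[[0.1,[0,0.04,0],0],[0.1,[0,0,0],0]]';python3 -m jog '[[0.1,[0,0.04,0],0],[0.1,[0,0,0],0]]'
```

```text
time_s: 10.05
tcp_pos: [490.4, 134.4, 145.0]
orientation: [0.001, 3.139, -0.001]
wrist_force: [1.8, -0.9, 3.0]
finger_gap: 19.4
grasp_force: 12.0
time_s: 10.25
tcp_pos: [489.8, 134.5, 145.0]
orientation: [0.001, 3.139, -0.0]
wrist_force: [3.0, -2.1, 3.8]
finger_gap: 20.0
grasp_force: 12.0
time_s: 10.45
tcp_pos: [489.4, 135.1, 145.0]
orientation: [0.001, 3.14, -0.003]
wrist_force: [2.4, -3.4, 5.3]
finger_gap: 19.7
grasp_force: 12.0
time_s: 10.65
tcp_pos: [489.2, 135.6, 145.0]
orientation: [0.002, 3.14, -0.005]
wrist_force: [2.0, -4.8, 5.7]
finger_gap: 19.9
grasp_force: 12.0
```

```bash
python3 -m jog '[[0.1,[-0.02,-0.1,0],0],[0.1,[0,0,0],0]]'; python3 -m jog '[[0.1,[-0.02,-0.04,0],0],[0.1,[0,0,0],0]]';python3 -m jog '[[0.1,[0,-0.04,0],0],[0.1,[0,0,0],0]]'
```

```text
time_s: 10.85
tcp_pos: [489.6, 134.3, 144.8]
orientation: [0.001, 3.141, 0.002]
wrist_force: [2.5, -0.8, 5.8]
finger_gap: 20.0
grasp_force: 12.0
time_s: 11.05
tcp_pos: [489.8, 134.0, 144.7]
orientation: [-0.001, -3.141, -0.004]
wrist_force: [0.2, 0.8, 5.2]
finger_gap: 19.7
grasp_force: 12.0
time_s: 11.25
tcp_pos: [489.8, 133.4, 144.7]
orientation: [-0.0, -3.141, -0.006]
wrist_force: [1.5, 1.9, 5.8]
finger_gap: 19.6
grasp_force: 12.0
```

```bash
python3 -m jog '[[0.1,[0.06,0.04,0],0],[0.1,[0.06,0,0],0],[0.1,[0,0,0],0]]' 6; python3 -m jog '[[0.1,[0.06,0,0],0],[0.1,[0,0,0.05],0],[0.1,[0,0,0],0]]'; python3 - <<'E'
from h import *
np.set_printoptions(linewidth=220,suppress=True,precision=0)
s=read_camera('side');g=s['image'].astype(float).mean(2)
print(g[196:218,272:288])
go([486,134.3,124.5])
E
```

```text
time_s: 11.55
tcp_pos: [486.0, 133.5, 144.5]
orientation: [-0.0, -3.141, -0.002]
wrist_force: [0.8, 0.6, 5.6]
finger_gap: 20.1
grasp_force: 6.0
time_s: 11.85
tcp_pos: [484.9, 133.2, 143.9]
orientation: [0.001, 3.14, 0.002]
wrist_force: [1.3, 1.8, 8.0]
finger_gap: 19.9
grasp_force: 6.0
[[154. 158. 137. 112. 102. 108. 106. 105. 105. 111. 108.  80.  64.  64.  68.  67.]
 [155. 156. 157. 131. 105. 103. 105. 106. 108. 109. 110.  79.  55.  62.  61.  53.]
 [154. 153. 157. 133. 101. 101. 107. 109. 110. 110. 109.  76.  43.  51.  54.  51.]
 [153. 154. 159. 130.  98. 102. 102. 108. 109. 108. 111.  80.  53.  49.  52.  50.]
 [152. 153. 156. 131.  99. 100. 106. 110. 107. 112. 110.  83.  58.  50.  56.  49.]
 [153. 153. 158. 130. 100. 101. 108. 106. 110. 109. 110.  81.  57.  57.  55.  51.]
 [152. 157. 160. 131.  99.  99. 105. 110. 110. 110. 110.  84.  53.  53.  51.  53.]
 [154. 154. 156. 131. 100.  99. 107. 108. 109. 108. 109.  83.  59.  53.  54.  49.]
 [152. 153. 157. 128.  98.  99. 106. 108. 111. 108. 107.  86.  53.  51.  54.  42.]
 [151. 153. 156. 144. 109.  98. 106. 108. 110. 107. 106.  80.  51. 
[... 436 characters left out ...]
. 243. 173. 114.  99.  97. 106. 108. 111. 108. 106. 100. 116. 121. 119. 119.]
 [236. 175. 118. 106.  97.  99. 106. 111. 112. 109. 107.  96. 117. 124. 126. 123.]
 [231. 233. 168. 112. 100.  98. 105. 107. 108. 108. 104.  96. 115. 122. 121. 124.]
 [231. 244. 178. 101.  94.  98. 105. 106. 108. 110. 104.  97. 107. 120. 125. 127.]
 [242. 186. 118. 100.  93.  98. 104. 110. 107. 105. 107. 102. 114. 120. 127. 121.]
 [185. 122. 116. 119. 115. 115. 117. 116. 121. 122. 123. 122. 120. 124. 127. 109.]
 [119. 113. 122. 123. 123. 122. 127. 125. 126. 126. 122. 122. 121. 128. 127. 104.]]
t 11.9 tcp [485. 133. 144.] yaw of y 89.97 tilt [ 0.  0. -1.] gap 19.9 F [0. 1. 8.] 6.0
total tool shift/30mm [-0.  0.  1.]
```

```bash
python3 -m jog '[[0.1,[0,0.02,0],0],[0.1,[0,0,0],0]]' 15; python3 -m jog '[[0.1,[0,0.02,0],0],[0.1,[0,0,0],0]]'; python3 -m jog '[[0.1,[-0.02,0.0,0],0],[0.1,[0,0,0],0]]'; python3 -m jog '[[0.1,[-0.02,0.02,0],0],[0.1,[0,0,0],0]]'
```

```text
time_s: 12.1
tcp_pos: [484.9, 133.6, 143.9]
orientation: [0.001, 3.14, 0.001]
wrist_force: [0.7, 1.9, 6.9]
finger_gap: 19.8
grasp_force: 15.0
time_s: 12.3
tcp_pos: [484.9, 133.7, 144.0]
orientation: [0.001, 3.14, -0.001]
wrist_force: [0.1, -0.3, 8.1]
finger_gap: 19.9
grasp_force: 15.0
time_s: 12.5
tcp_pos: [485.1, 133.7, 143.9]
orientation: [0.001, 3.141, -0.001]
wrist_force: [-0.6, 0.1, 8.5]
finger_gap: 19.6
grasp_force: 15.0
time_s: 12.7
tcp_pos: [485.4, 134.0, 143.9]
orientation: [-0.001, -3.141, 0.002]
wrist_force: [-1.1, -0.5, 8.8]
finger_gap: 19.8
grasp_force: 15.0
```

```bash
python3 -m jog '[[0.1,[0,0,-0.17],0],[0.1,[0,0,0],0],[0.1,[0,0,0],0]]' 20; python3 - <<'E'
from h import *
np.set_printoptions(linewidth=220,suppress=True,precision=0)
s=read_camera('side');g=s['image'].astype(float).mean(2)
print(g[196:218:1,272:288])
np.set_printoptions(precision=1)
go([485.1,135,147])
E
```

```text
time_s: 13.0
tcp_pos: [484.8, 134.4, 146.6]
orientation: [-0.001, -3.138, 0.001]
wrist_force: [0.5, -0.2, 0.1]
finger_gap: 19.6
grasp_force: 20.0
[[158. 156. 148. 128. 105. 104. 107. 107. 107. 106. 106.  81.  64.  66.  65. 109.]
 [152. 153. 159. 131.  99. 101. 106. 105. 108. 107. 107.  81.  58.  61.  55.  64.]
 [153. 154. 158. 130.  98. 101. 105. 108. 107. 109. 109.  81.  52.  50.  54.  45.]
 [152. 151. 158. 130. 100.  99. 106. 111. 108. 107. 110.  83.  55.  49.  53.  51.]
 [153. 152. 157. 132. 101.  99. 105. 110. 112. 107. 106.  84.  56.  54.  52.  46.]
 [152. 155. 158. 132. 102.  99. 106. 108. 109. 109. 108.  82.  56.  50.  52.  53.]
 [152. 152. 157. 129.  98.  98. 105. 109. 110. 108. 106.  85.  54.  52.  54.  48.]
 [151. 153. 156. 140. 108.  98. 106. 106. 112. 109. 109.  85.  54.  52.  52.  50.]
 [152. 151. 155. 146. 112.  97. 108. 111. 109. 109. 108.  83.  57.  51.  52.  45.]
 [153. 153. 158. 142. 109. 100. 105. 107. 110. 108. 107.  85.  52.  41.  39.  61.]
 [150. 152. 155. 144. 107. 100. 106. 107. 111. 109. 105.  89.  71.  72.  81. 106.]
 [154. 149. 153. 141. 108.  97. 108. 109.
[... 307 characters left out ...]
 120. 104.  98. 105. 107. 111. 108. 107. 100. 109. 118. 120. 121.]
 [236. 174. 118. 118. 101.  97. 106. 109. 112. 109. 102. 100. 118. 123. 123. 127.]
 [233. 233. 166. 125. 107.  99. 104. 110. 112. 110. 106.  99. 114. 124. 126. 127.]
 [232. 244. 175. 106.  92.  98. 105. 107. 111. 105. 103.  94. 109. 119. 124. 127.]
 [237. 181. 116.  99.  97.  99. 104. 108. 109. 107. 104.  98. 114. 120. 125. 117.]
 [246. 174. 115. 120. 118. 118. 118. 117. 115. 121. 124. 121. 122. 126. 123. 107.]
 [135. 120. 119. 124. 124. 124. 128. 127. 123. 125. 124. 124. 123. 125. 127. 102.]]
t 13.05 tcp [484.8 134.4 146.6] yaw of y 89.96 tilt [-0. -0. -1.] gap 19.9 F [ 0.5 -0.1 -0.6] 20.0
total tool shift/30mm [-0.  0. -0.]
```

```bash
python3 - <<'E'
from h import *
np.set_printoptions(linewidth=220,suppress=True,precision=0)
a=cv2.imread('pics/s2.png').astype(float).mean(2)
print(a[130:340:4,232:246].mean(1))
b=cv2.imread('pics/s4.png').astype(float).mean(2);print(b[130:390:6,225:260].mean(1))
s=read_camera('side');np.set_printoptions(precision=1)
for k in(70,76.5,82,88,92):print(k,proj(s,[484.9,135.6+9.2,172.2-k]))
for y in (12,16,20,24): print('tip',y,proj(s,[484.9,135.6+y,172.2-19]),proj(s,[485.5,134.7+y,151.1-19]))
print('mouth front',proj(s,[486,145.8,72]),proj(s,[486,157.8,72]), 'block bottom front',proj(s,[486,157.8,44]))
E
```

```text
[127. 128. 127. 131. 130. 130. 130. 131. 128. 129. 132. 130. 130. 130. 139. 139. 135. 135. 134. 130. 132. 133. 129. 104. 105. 107. 108. 107. 108. 108. 108. 108. 108. 108. 108. 108. 109. 108. 108. 109. 108. 108. 107.
 105. 101. 134. 237. 224. 193. 121. 127. 114. 107.]
[124. 124. 123. 124. 124. 122. 126. 133. 133. 118. 104. 105. 107. 108. 109. 109. 109. 109. 109. 108. 110. 109. 108. 108. 108. 108. 108. 107. 107. 106. 106. 106. 106. 106. 107. 108. 107. 107. 105. 105. 116. 125. 123.
 112.]
70 [278.5 205.4]
76.5 [278.6 207.8]
82 [278.6 209.8]
88 [278.7 211.9]
92 [278.7 213.4]
tip 12 [277.9 186.9] [277.9 194.6]
tip 16 [277.6 187.5] [277.6 195.3]
tip 20 [277.2 188.1] [277.2 195.9]
tip 24 [276.9 188.6] [276.9 196.5]
mouth front [278.3 216.4] [277.3 218.4] block bottom front [277.6 228.4]
```

```bash
python3 -m jog '[[0.1,[-0.01,-0.06,-0.1],0],[0.1,[0,0,0],0],[0.1,[0,0,0.15],0],[0.1,[0,0,0.1],0],[0.1,[0,0,0],0]]' 25; python3 -m jog '[[0.1,[0,0,0.07],0],[0.1,[0,0,0],0]]'
```

```text
time_s: 13.6
tcp_pos: [485.9, 132.7, 142.7]
orientation: [-0.001, -3.141, 0.001]
wrist_force: [1.1, -0.4, -0.7]
finger_gap: 19.8
grasp_force: 25.0
time_s: 13.8
tcp_pos: [486.0, 132.8, 141.1]
orientation: [-0.001, -3.141, 0.0]
wrist_force: [0.3, -0.3, -0.7]
finger_gap: 19.8
grasp_force: 25.0
```

Dropping in freely at y≈132.7. Continuing down.

```bash
python3 -m jog '[[0.1,[0,0,0.15],0],[0.1,[0,0,0.15],0],[0.1,[0,0,0.1],0],[0.1,[0,0,0],0]]'; python3 -m jog '[[0.1,[0,0,0.1],0],[0.1,[0,0,0.07],0],[0.1,[0,0,0],0],[0.1,[0,0,0],0]]'
```

```text
time_s: 14.2
tcp_pos: [485.9, 132.7, 128.7]
orientation: [-0.001, -3.141, 0.0]
wrist_force: [-0.3, -1.1, -0.4]
finger_gap: 19.7
grasp_force: 25.0
time_s: 14.6
tcp_pos: [486.0, 132.8, 124.2]
orientation: [-0.001, -3.141, 0.0]
wrist_force: [0.7, 0.3, -1.1]
finger_gap: 19.3
grasp_force: 25.0
```

```bash
python3 -m jog '[[0.1,[0,0,0.1],0],[0.1,[0,0,0.07],0],[0.1,[0,0,0],0],[0.1,[0,0,0],0]]'
```

```text
time_s: 15.0
tcp_pos: [486.6, 133.0, 121.7]
orientation: [0.001, 3.139, 0.001]
wrist_force: [-2.7, 0.1, 9.1]
finger_gap: 19.6
grasp_force: 25.0
```

```bash
python3 -m jog '[[0.5,[0,0,-0.1],0],[0.5,[0,0,0],0],[0.5,[0,0,0],0],[0.5,[0,0,0],0],[0.5,[0,0,-0.5],0],[0.5,[0,0,-0.8],0],[0.5,[0,0,-0.6],0],[0.5,[0,0,0],0]]'; python3 - <<'E'
from h import *
np.set_printoptions(precision=1,suppress=True)
s=read_camera('side')
cv2.imwrite('pics/s6.png',cv2.resize(s['image'][140:250,230:330,::-1],None,fx=5,fy=5,interpolation=2))
go([489,48,165])
E
```

```text
time_s: 15.8
tcp_pos: [487.7, 133.1, 181.9]
orientation: [0.001, 3.136, 0.002]
wrist_force: [-0.1, 0.2, 0.9]
finger_gap: 46.9
grasp_force: 0.0
t 15.85 tcp [486.8 133.  180. ] yaw of y 89.96 tilt [ 0.  0. -1.] gap 47.3 F [-0.4 -0.8 -0.3] 0.0
total tool shift/30mm [-0.1 -2.8  0.5]
```

View pics/s6.png

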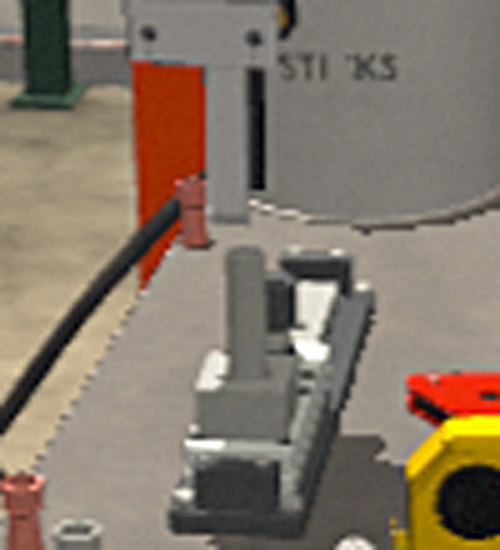

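The tube stands upright in the socket (crop 245,250 to 245,380) and is let go. The touch-down height matches the earlier rim contact minus 24 mm, so it is home. Now the knob.

```bash
python3 -m jog '[[0.5,[0,-0.7,0],0],[0.5,[0,-0.8,0],0],[0.5,[-0.07,-0.8,0],0],[0.5,[0,-0.53,0.1],0],[0.5,[0,0,0.5],0],[0.5,[0,0,0.8],0],[0.5,[0,0,0.8],0],[0.5,[0,0,0.7],0],[0.5,[0,0,0.3],0],[0.5,[0,0,0],0],[0.5,[0,0,0],0]]'; python3 -c "
from h import *
go([489,48,80])"
```

```text
time_s: 16.95
tcp_pos: [488.3, 48.0, 83.4]
orientation: [0.001, 3.141, 0.0]
wrist_force: [0.1, -0.3, 0.5]
finger_gap: 47.0
grasp_force: 0.0
t 16.95 tcp [488.3  48.   83.4] yaw of y 89.96 tilt [ 0.  0. -1.] gap 47.0 F [ 0.1 -0.3  0.5] 0.0
total tool shift/30mm [-0.024  0.001  0.112]
```

```bash
python3 -m jog '[[0.5,[-0.02,0,0.1],0],[0.5,[0,0,0],0],[0.1,[0,0,0],0],[0.1,[0,0,0],0],[0.1,[0,0,0],0],[0.1,[0,0,0],0],[0.1,[0,0,0],0]]' 45; python3 -c "
from h import *
go([489,48,80])"
```

```text
time_s: 17.65
tcp_pos: [488.9, 47.4, 80.5]
orientation: [0.001, 3.141, -0.002]
wrist_force: [0.3, -1.9, 1.3]
finger_gap: 25.4
grasp_force: 45.0
t 17.65 tcp [488.9  47.4  80.5] yaw of y 89.95 tilt [ 0.001 -0.001 -1.   ] gap 25.4 F [ 0.3 -1.9  1.3] 45.0
total tool shift/30mm [-0.003  0.019  0.017]
```

```bash
python3 -m jog '[[0.1,[0,0,-0.2],0],[0.1,[0,0,-0.2],0],[0.1,[0,0,-0.18],0],[0.1,[0,0,0],0],[0.1,[0,0,0],0]]'
```

```text
time_s: 18.15
tcp_pos: [488.8, 47.5, 97.3]
orientation: [-0.001, -3.142, 0.001]
wrist_force: [3.3, -3.8, -7.7]
finger_gap: 25.3
grasp_force: 45.0
```

```bash
python3 -m jog '[[0.1,[0,0,0.03],0],[0.1,[-0.01,-0.3,0],0],[0.1,[-0.01,-0.3,0],0],[0.1,[-0.01,-0.3,0],0],[0.1,[-0.01,-0.3,0],0],[0.1,[-0.01,-0.1,0],0],[0.1,[0,0,0],0],[0.1,[0,0,0],0]]'; python3 -c "
from h import *
go([490.2,7.4,97])"
```

```text
time_s: 18.95
tcp_pos: [490.0, 9.3, 96.4]
orientation: [-0.001, -3.141, -0.002]
wrist_force: [2.6, 2.1, -6.4]
finger_gap: 25.0
grasp_force: 45.0
t 18.95 tcp [490.    9.3  96.4] yaw of y 89.96 tilt [-0.001  0.001 -1.   ] gap 25.0 F [ 2.6  2.1 -6.4] 45.0
total tool shift/30mm [-0.007 -0.065 -0.019]
```

```bash
python3 -m jog '[[0.1,[0,-0.065,0],0],[0.1,[0,0,0],0],[0.1,[0,0,0.15],0],[0.1,[0,0,0.15],0],[0.1,[0,0,0],0],[0.1,[0,0,0],0]]'; python3 -c "
from h import *
go([490.2,7.4,80])"
```

```text
time_s: 19.55
tcp_pos: [490.1, 7.1, 87.5]
orientation: [-0.001, -3.141, -0.0]
wrist_force: [3.4, 2.3, -6.4]
finger_gap: 25.4
grasp_force: 45.0
t 19.55 tcp [490.1   7.1  87.5] yaw of y 89.97 tilt [-0.  0. -1.] gap 25.4 F [ 3.4  2.3 -6.4] 45.0
total tool shift/30mm [-0.004  0.009  0.251]
```

```bash
python3 -m jog '[[0.1,[0,0,0.1],0],[0.1,[0,0,0.1],0],[0.1,[0,0,0.1],0],[0.1,[0,0,0],0],[0.1,[0,0,0],0]]'; python3 - <<'E'
from h import *
go([490.2,7.4,80])
E
```

```text
time_s: 20.05
tcp_pos: [490.3, 6.8, 80.4]
orientation: [0.001, 3.141, -0.001]
wrist_force: [-3.1, 2.6, 6.3]
finger_gap: 25.4
grasp_force: 45.0
t 20.05 tcp [490.3   6.8  80.4] yaw of y 89.96 tilt [ 0.001 -0.    -1.   ] gap 25.4 F [-3.1  2.6  6.3] 45.0
total tool shift/30mm [0.003 0.019 0.014]
```

```bash
python3 -m jog '[[0.1,[0,0,0],0],[0.1,[0,0,0],0]]'; python3 - <<'E'
from h import *
s=read_camera('side')
cv2.imwrite('pics/s7.png',cv2.resize(s['image'][130:290,210:350,::-1],None,fx=3.7,fy=3.7,interpolation=2))
E
```

```text
time_s: 20.25
tcp_pos: [490.3, 6.8, 80.5]
orientation: [0.001, 3.141, -0.001]
wrist_force: [-2.2, 2.2, 5.6]
finger_gap: 25.2
grasp_force: 45.0
```

View pics/s7.png

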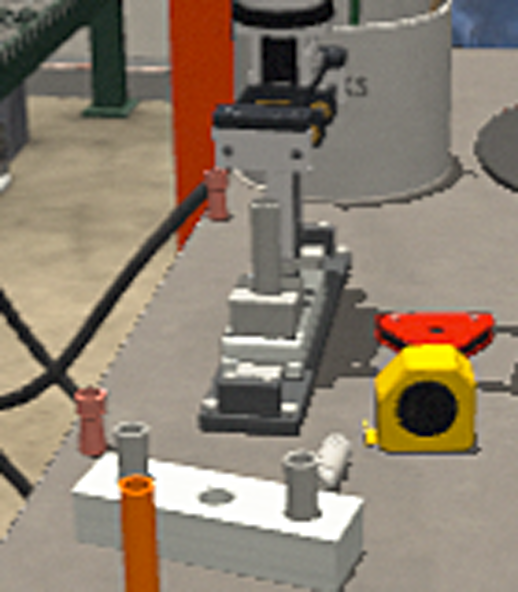

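The carriage has moved along to the next hole, with the tube upright in the socket (crop 265,245) and clear of the gripper. The gripper is holding the knob at about (285,240). The short tubes and bystanders are in place.

```bash
python3 -c "
from workcell import bot
print(bot.finish_job())"
```

```text
the job is handed in; nothing more can be done
None
```

The job is handed in at about 20 s of the 43 s allowed. By the final readings and picture the tall tube stands in the socket, the carriage is at the next hole with the pin home, and the gripper still holds the knob at 45 N; no verdict came back.

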